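Rock a tight locating block out of its nest and hold it clear

TASK

The locating block is stuck upright in its nest, held down by two stiff keepers, one on each side. Take it by its stem and, while it still sits in the nest, rock it side to side towards one keeper and then the other until it has pushed both keepers back, then draw it up and finish still holding it upright in the gripper over the nest, its foot just clear (about 1 to 3 cm) above the top of the nest. Do not pull it out by force, do not press on the nest or the keepers with the hand, and leave the tools and the bottle nearby where they are.

Things in the scene. Friction and masses are not known exactly. Their poses are not given: they have to be found in the camera images.
- fixture: the nest: dark steel base plate 80 x 136 x 10 mm, fixed to the table, an aluminium cradle in the middle, a guide post near each end. Origin: centre of the plate's underside, z up; y is its long direction, the line through both keepers, along which the block rocks. Posts 28 to 50 mm from the middle along y, 34 mm wide along x, up to 68 mm high with their straps; nothing on it is higher
- nest_top (a point): point over the middle of the nest at the height of its highest parts, 68 mm above the nest's origin. Left of the nest, between it and the arm's start, a fixed stack of pink trays about 180 mm high, its near corner 0.26 m straight ahead of the base; swing over it with the arm drawn back
- nest_floor (a point): middle of the cradle floor that the block's foot stands on, 10 mm above the nest's origin; the cradle walls rise 14 mm over it and leave the foot 1 mm of play all round
- block: the locating block, aluminium, 100 mm tall, 0.16 to 0.28 kg. Origin: centre of its underside, z up along it; it starts seated, axes parallel to the nest's. Foot: half round of radius 11 mm lying along x, so it rocks about an x axis 11 mm above its origin. Lower part 30 (x) by 22 (y) mm up to 45 mm; above it the stem, 24 (x) by 15 (y) mm, to be gripped 80 to 95 mm up, across either pair of faces
- block_top (a point): centre of the top face of the block's stem, 100 mm from its underside
- block_foot (a point): lowest point of the block's round foot, in the middle (same point as the block's origin)
- keeper_far (a joint): keeper on the nest's +y side, away from the robot: steel bar 20 mm wide, 57.5 to 64.5 mm above the nest's origin, sliding along y. Value: how far it is pushed back outwards, 0 to 0.010 m, at first 0 to 0.001. At 0 its tip is 7.8 mm from the middle, 2.5 mm over the shoulder of the block, and stops it rising. Stiff (9 N), stays where pushed; past 0.0035 it lets the upright block pass
- keeper_near (a joint): the same keeper on the nest's -y side, nearer the robot, pushed back towards -y; value as for keeper_far. Tilting the seated block by 8 degrees towards a keeper pushes that one back by about 5 mm
- side_cutters: bystander: small side cutters with blue handles, 120 x 49 x 12 mm, lying to the right of the nest; origin at the middle of the underside
- screwdriver_1: bystander: small screwdriver with red handle, 163 x 13 x 13 mm, lying between the nest and the robot; origin near the middle, underside
- glue_bottle: bystander: small white and yellow bottle with a pointed nozzle, 35 x 35 x 98 mm, standing to the right of the nest; origin at the centre of its underside
Not all that is in view belongs to the job. Several things have the shape of the block; the one meant has the colours described above.

How it is judged:
By the outcome, as a careful person would: the job done as asked, in the order asked, and still so for the second after the job is handed in, while the arm keeps its last pose, push and grip.
It also fails if it takes over 42 s, if anything falls off the work surface, if the arm or the gripper's body presses on something with over 40 N, if the wrist force passes 120 N, or if a joint passes its speed limit or range.

ROBOT

A 6-joint arm with a two-finger parallel gripper is mounted at the origin on a cart in front of the work surface, level with it; the furniture and walls round the work are solid. World frame = base frame: x ahead of the robot, y to its left, z up, the work surface at z = 0. Lengths are in m, angles in degrees, forces in N, time in s.
With the tool pointing down it reaches from about 0.4 to 0.825 m from the base axis. Payload 7 kg.
Tool frame: the origin (TCP) lies at the very end of the fingers, on their centre line; the grasp point (between the pads) lies tcp_to_grasp behind it (tcp_to_grasp is the distance from the TCP to the grasp point, in m); x points along the fingers, y is the direction in which the jaws open and shut, and the axes are right-handed (so a half turn about x gives the same grasp; the last joint's range is limited). The gripper opens to 88 mm and grips with 3 to 60 N. Pads are 19 mm wide; open, the fingers measure 130 mm over their backs; the gripper's body (78 mm by 193 mm) begins 47 mm behind the grasp point.
Start: joints at [-59.525, 20.546, 0.682, 0, -70.136, -16.507], TCP at [0.163, -0.655, 0.227] pointing down, gripper open.
Joint ranges: [-176.03, 176.03], [-82.01, 121.73], [-58.28, 71.71], [-173.87, 95.51], [-174.79, -0.11], [-173.66, 173.66]. Speed limits (degrees/s): [136.94, 136.94, 172.46, 180, 180, 180].

INTERFACE

Orientations are given as [roll, pitch, yaw] about the fixed x, y, z axes, in that order (R = Rz(yaw) Ry(pitch) Rx(roll)).
In Python, from plant import * gives the robot as it stands. The module is installed in compiled form; this text tells all that it offers.
- The arm moves only by the shell command python3 -m pendant 'ROWS'. ROWS is JSON, a list of rows, each an object with "claw": the finger opening in mm, from 0 to 87.6; "linear": the shift along the tool's x, y, z in mm, a list of three; "twist": the turn about the tool's x in rad. In form: [{"claw": claw, "linear": [tx, ty, tz], "twist": twist}, ...]. A call has exactly 10 rows; each row shifts and turns the commanded pose from where the row before left it, along the tool's axes as they then stand; what a row does not reach is not made up. A row lasts 1/12 s, in which the tool goes at most 41.7 mm and 7.16 degrees, less where a joint would pass 70% of its speed; a pose out of reach is approached as far as the arm can. A call with a gripper value outside its range is refused whole. The fingers move at their own pace and stop on an object; the grip force is fixed at half the most. Time passes only in rows, so rows that do not move let the fingers close, or fill a call up. It gives the time, the measured TCP pose, the force and the opening at its end, in the units of the state.
- get_obs(): the state, without advancing time (a new reading comes with each control period).
- snapshot(name): name is "scene" or "top" or "wrist"; returns (picture, depth): 420x560x3 uint8, red, green, blue; 420x560 float32, m along the optical axis (not along the pixel's ray), 0 where there is no reading.
- camera_params(name): a dict with "fx", "fy", "cx", "cy" (pixels), "rvec" (rotation vector, rad) and "tvec" (3), from world to camera coordinates, as OpenCV has them. Camera axes: x right, y down, z forward; pixel columns grow to the right and rows downward; lengths in m; the calibration is good to about 2 mm. A picture is of the moment at which its call begins: read the wrist's pose just before it. camera_params takes no time and is no camera call; for the wrist camera it gives the pose at the moment of the call.
- close_job(): hands the job in, once; it reports no verdict.
Trained networks look in the newest picture that a camera, given by its name, has taken for a name from the list of things; names that differ only in an ending like _2 or _b are one class to them, and where a whole thing is asked for, a point or a joint stands for the part that bears it (a point fixed in the world has none). Each returns a list of dicts, best first, with "confidence" (0 to 1); they miss things now and then, are a little off and sometimes report something else, mostly with a low value. They report only what shows in the picture. A call takes as long as a camera call. They do not tell look-alikes from the thing itself.
- boxes_of(camera, target): "xy" ([column, row] in pixels, amid what is visible of it).
The state is a dict: "clock": time; "joint_pos": joint angles; "qvel": joint speeds; "tau": joint torques, N m; "tool_pos": TCP position; "orientation": TCP orientation; "force": force on the tool from outside, world axes, zero at the start; "moment": the same for the moment, N m; "opening": finger opening in m.
Only numpy, scipy, OpenCV 4.12 (cv2) and the standard library are available. Lean on these libraries where they do the work, as an engineer would, in place of code of your own. Each camera call takes 0.05 s, during which the arm holds its last target. There are 200 camera calls.

## Working session

There is one attempt and no reset: what is moved stays moved. The work goes in short steps, Python scripts to look and compute and a shell command to move; the robot and the scene stay as the last step left them, time stands still between calls to the robot, and variables do not carry over. Pictures are saved under pics/ and viewed, about 8 in all and at most 12, crops included, and the job is handed in when it is done.

```bash
mkdir -p pics
cat > h.py <<'E'
from plant import *
import numpy as np, cv2
from scipy.spatial.transform import Rotation as Ro
def cam(n):
    c=camera_params(n); R=cv2.Rodrigues(np.array(c["rvec"],float))[0]; return c,R,np.array(c["tvec"],float).ravel()
def world(n,depth,c=None):
    p,R,t=c or cam(n); v,u=np.mgrid[:420,:560]
    P=np.stack([(u-p["cx"])/p["fx"]*depth,(v-p["cy"])/p["fy"]*depth,depth],-1)
    return (P-t)@R
def ray(n,uv):
    p,R,t=cam(n); d=R.T@np.array([(uv[0]-p["cx"])/p["fx"],(uv[1]-p["cy"])/p["fy"],1]); return -R.T@t,d
def save(n,im): cv2.imwrite("pics/"+n+".png",im[...,::-1])
E
python3 - <<'E'
from h import *
o=get_obs();print({k:np.round(v,4).tolist() for k,v in o.items()})
ims=[]
for n in("scene","top"):
    im,d=snapshot(n);W=world(n,d);np.savez(n+".npz",im=im,d=d,W=W);ims.append(im);print(n,cam(n)[0])
    for t in("fixture","block","block_top","keeper_far","keeper_near","nest_top","side_cutters","screwdriver_1","glue_bottle"):
        for b in boxes_of(n,t)[:4]:
            u,v=map(int,b["xy"]);print(t,b["xy"],round(b["confidence"],2),W[min(v,419),min(u,559)].round(3))
    save(n,im)
E
```

```text
{'clock': 0.0, 'joint_pos': [-59.5245, 20.5894, 0.6335, -0.0203, -70.1351, -16.5081], 'qvel': [-0.0931, -0.0923, 0.09, 0.0298, -0.0382, -0.0294], 'tau': [0.0008, -58.2723, 29.3058, 6.9974, 0.0068, -0.0002], 'tool_pos': [0.1628, -0.6546, 0.2256], 'orientation': [94.6489, 89.907, 108.6094], 'force': [0.5381, 0.9004, 0.647], 'moment': [0.0091, 0.0152, 0.0079], 'opening': 0.0875}
scene {'fx': 506.8867321027441, 'fy': 506.8867321027441, 'cx': 282.78140196085667, 'cy': 212.92253062503363, 'rvec': array([ 1.86423493, -0.98258939,  0.5939668 ]), 'tvec': array([-0.36497652,  0.25657155,  0.58375616])}
fixture [265.0, 222.0] 0.6 [ 0.552 -0.023  0.038]
block [321.3, 218.2] 0.97 [ 0.604 -0.114  0.052]
block [263.7, 187.4] 0.65 [0.582 0.002 0.093]
block_top [318.8, 215.8] 0.76 [ 0.605 -0.107  0.055]
block_top [270.0, 186.6] 0.56 [ 0.59  -0.009  0.095]
keeper_near [259.1, 211.1] 0.68 [ 0.542 -0.018  0.065]
nest_top [268.0, 223.1] 0.79 [ 0.555 -0.028  0.037]
side_cutters [342.2, 280.1] 0.93 [ 0.501 -0.217  0.013]
screwdriver_1 [213.3, 301.3] 0.6 [ 0.34  -0.078  0.011]
glue_bottle [384.8, 226.6] 0.8
[... 282 characters left out ...]
-0.004  0.066]
fixture [249.5, 285.1] 0.72 [ 0.361 -0.073  0.009]
block [207.1, 148.1] 0.76 [0.59  0.003 0.111]
block [272.4, 143.7] 0.59 [ 0.605 -0.105  0.101]
block_top [206.7, 147.6] 0.75 [0.592 0.005 0.111]
block_top [273.6, 148.1] 0.68 [ 0.604 -0.108  0.069]
keeper_far [198.7, 130.3] 0.73 [0.631 0.026 0.069]
keeper_near [214.9, 167.8] 0.86 [ 0.567 -0.005  0.065]
keeper_near [315.3, 208.0] 0.5 [ 0.507 -0.191  0.002]
nest_top [214.7, 161.7] 0.74 [ 0.578 -0.004  0.063]
side_cutters [314.5, 204.3] 0.65 [ 0.514 -0.188  0.012]
screwdriver_1 [249.3, 288.1] 0.81 [ 0.356 -0.073  0.011]
screwdriver_1 [215.3, 165.0] 0.51 [ 0.57  -0.007  0.067]
glue_bottle [329.2, 126.6] 0.74 [ 0.65  -0.207  0.062]
```

View pics/scene.png

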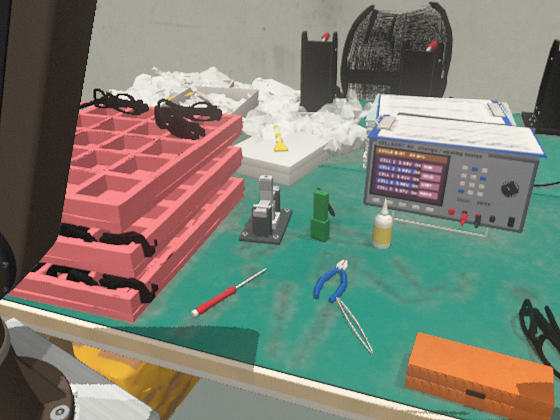

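View pics/top.png

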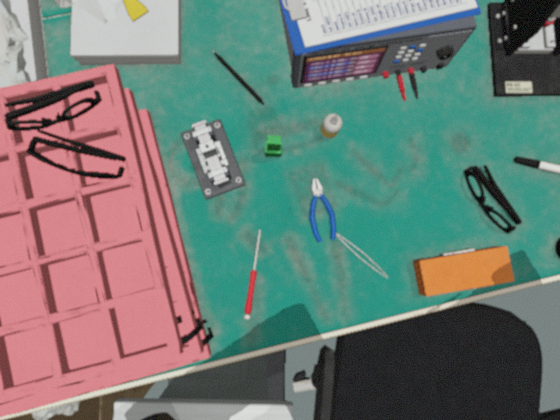

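The pictures show the nest with the aluminium block at scene (265,190) / top (210,150). A green look-alike stands to its right at top (273,145), and the trays are close on the left. Next I fit the plate, the block top and the trays from depth.

Run:
```python
from h import *
z=np.load("top.npz");W=z["W"];im=z["im"].astype(int)
def rect(m,lab):
    p=W[m][:,:2].astype(np.float32); r=cv2.minAreaRect(p*1000); print(lab,m.sum(),np.round(r[0],1),np.round(r[1],1),round(r[2],1),"mean",W[m].mean(0).round(4), "zmed",np.median(W[m][:,2]).round(4))
roi=np.zeros(W.shape[:2],bool);roi[110:205,175:252]=1
dark=(im.max(-1)<110)&(np.ptp(im,axis=-1)<25)
for lo,hi in((.005,.016),(.05,.075),(.09,.13)):
    m=roi&(W[...,2]>lo)&(W[...,2]<hi)&(np.abs(W[...,0]-.585)<.09)&(np.abs(W[...,1]-.0)<.07)
    if lo<.01:m&=dark
    rect(m,(lo,hi))
t=W[(W[...,2]>.12)&(W[...,0]>.2)&(W[...,0]<.8)&(W[...,1]<.4)&(W[...,2]<.35)&(W[...,1]>-.05)]
for x in np.arange(.25,.8,.05):
    s=t[np.abs(t[:,0]-x)<.02]
    if len(s):print("tray x",x.round(2),"miny",s[:,1].min().round(3),"z",np.percentile(s[:,2],[50,99]).round(3))
z2=np.load("scene.npz");V=z2["W"]
m=(V[...,2]>.085)&(V[...,2]<.125)&(np.abs(V[...,0]-.59)<.04)&(np.abs(V[...,1])<.04)
p=V[m];print("scene block high",len(p),p.mean(0).round(4),np.percentile(p,[2,98],axis=0).round(4).tolist())
big=cv2.resize(z["im"][110:205,170:260],None,fx=6,fy=6,interpolation=cv2.INTER_CUBIC);save("c1",big)
```

```text
(0.005, 0.016) 1205 [593.2   4.3] [134.1  79.3] 23.6 mean [0.5854 0.0015 0.0105] zmed 0.0105
(0.05, 0.075) 878 [594.2   4.3] [116.   33.9] 23.2 mean [0.5917 0.0032 0.0651] zmed 0.0657
(0.09, 0.13) 168 [593.9   4.1] [15.4 23.9] 23.9 mean [0.5926 0.0036 0.1081] zmed 0.1102
tray x 0.25 miny 0.02 z [0.158 0.182]
tray x 0.3 miny 0.007 z [0.152 0.182]
tray x 0.35 miny 0.038 z [0.152 0.182]
tray x 0.4 miny 0.053 z [0.153 0.183]
tray x 0.45 miny 0.066 z [0.152 0.183]
tray x 0.5 miny 0.08 z [0.163 0.183]
tray x 0.55 miny 0.095 z [0.176 0.222]
tray x 0.6 miny 0.11 z [0.179 0.222]
tray x 0.65 miny 0.125 z [0.18 0.21]
tray x 0.7 miny 0.139 z [0.18  0.184]
scene block high 214 [0.589  0.0012 0.1005] [[0.5817, -0.0094, 0.0854], [0.6017, 0.0129, 0.1122]]
```

View pics/c1.png

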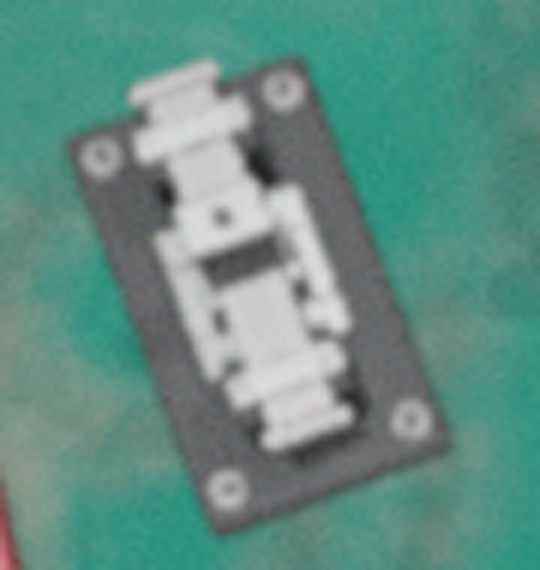

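The plate rectangle (134x79, expected 136x80) and the stem top (15.4x23.9 at z 0.110) agree well. The nest centre is at about (0.594, 0.004), with its y axis 23.5° from world x. The end pads can't tilt, so I'll grip across the y faces, which centres and straightens the block, and rock it by shifting. First I work out the axes and check the wrist view.

Run:
```python
from h import *
import plant; print([n for n in dir(plant) if not n.startswith('_')]); print(getattr(plant,"tcp_to_grasp",None))
o=get_obs();R=Ro.from_euler('xyz',o["orientation"],degrees=True).as_matrix();print(R.round(3))
d=np.array([.594,.004,.2256])-o["tool_pos"];print("tool-frame shift mm",(R.T@d*1000).round(1))
ay=np.degrees(np.arctan2(R[1,1],R[0,1]));print("y azimuth",ay)
im,dd=snapshot("wrist");c,Rc,t=cam("wrist");print("cam in tool",R.T@(-Rc.T@t-o["tool_pos"]),"axis in tool",(R.T@Rc.T).round(2))
save("w0",im)
z=np.load("top.npz");W=z["W"];print("gripper seen top:",((W[...,2]>.25)).sum())
t=W[(W[...,2]>.14)&(W[...,2]<.3)]
n=np.array([-.282,.959]);s=(t[:,:2]-[.594,.004])@n;a=(t[:,:2]-[.594,.004])@np.array([.959,.282])
k=(np.abs(a)<.12)&(s>0);print("tray gap",np.percentile(s[k],[0,1,5]).round(4))
```

```text
['PlanningError', 'boxes_of', 'camera_params', 'close_job', 'get_obs', 'snapshot', 'tcp_to_grasp']
0.0188
[[ 0.    -0.241  0.97 ]
 [-0.     0.97   0.241]
 [-1.    -0.     0.   ]]
tool-frame shift mm [  1.  535.5 577.4]
y azimuth 103.96938365459104
cam in tool [-0.15759441  0.00124723 -0.07893468] axis in tool [[-0.   -0.29  0.96]
 [ 1.    0.    0.  ]
 [-0.    0.96  0.29]]
gripper seen top: 894
tray gap [0.1046 0.1053 0.1099]
```

View pics/w0.png

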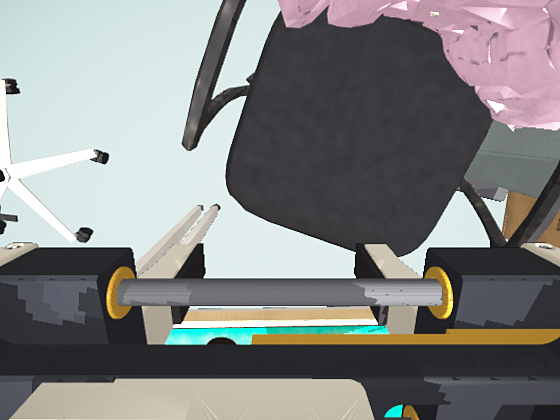

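The wrist picture shows the gripper body lying along the jaws (horizontal rails at row 290), so aligning the jaws with nest y keeps it clear of the trays. I'll swing over, staying slightly high.

```bash
python3 -m pendant '[{"claw":87,"linear":[-4,26.8,28.9],"twist":0},{"claw":87,"linear":[-4,26.8,28.9],"twist":0},{"claw":87,"linear":[-4,26.8,28.9],"twist":0},{"claw":87,"linear":[-4,26.8,28.9],"twist":0},{"claw":87,"linear":[-4,26.8,28.9],"twist":0},{"claw":87,"linear":[0,26.8,28.9],"twist":0},{"claw":87,"linear":[0,26.8,28.9],"twist":0},{"claw":87,"linear":[0,26.8,28.9],"twist":0},{"claw":87,"linear":[0,26.8,28.9],"twist":0},{"claw":87,"linear":[0,26.8,28.9],"twist":0}]'
python3 -m pendant '[{"claw":87,"linear":[0,26.8,28.9],"twist":0},{"claw":87,"linear":[0,26.8,28.9],"twist":0},{"claw":87,"linear":[0,26.8,28.9],"twist":0},{"claw":87,"linear":[0,26.8,28.9],"twist":0},{"claw":87,"linear":[0,26.8,28.9],"twist":0},{"claw":87,"linear":[0,26.8,28.9],"twist":0},{"claw":87,"linear":[0,26.8,28.9],"twist":0},{"claw":87,"linear":[0,26.8,28.9],"twist":0},{"claw":87,"linear":[0,0,0],"twist":-0.124},{"claw":87,"linear":[0,0,0],"twist":-0.124}]'
python3 -m pendant '[{"claw":87,"linear":[0,0,0],"twist":-0.124},{"claw":87,"linear":[0,0,0],"twist":-0.124},{"claw":87,"linear":[0,0,0],"twist":-0.124},{"claw":87,"linear":[0,0,0],"twist":-0.124},{"claw":87,"linear":[0,0,0],"twist":-0.124},{"claw":87,"linear":[0,0,0],"twist":-0.124},{"claw":87,"linear":[0,0,0],"twist":-0.124},{"claw":87,"linear":[0,0,0],"twist":-0.124},{"claw":87,"linear":[0,0,0],"twist":-0.124},{"claw":87,"linear":[0,0,0],"twist":-0.124}]'
```

```text
clock: 1.88
tool_pos: [0.3793, -0.3235, 0.247]
orientation: [-35.2, 89.9, -21.3]
force: [1.9, 0.0, 0.2]
opening: 0.0869
clock: 2.72
tool_pos: [0.5523, -0.0592, 0.2461]
orientation: [161.1, 90.0, -170.2]
force: [-1.5, -0.7, -0.3]
opening: 0.0867
clock: 3.55
tool_pos: [0.5513, -0.0613, 0.2467]
orientation: [-95.9, 90.0, 3.6]
force: [0.3, -0.5, 0.7]
opening: 0.0867
```

```bash
cat > look.py <<'E'
from h import *
import sys
o=get_obs();R=Ro.from_euler('xyz',o["orientation"],degrees=True).as_matrix();c=cam("wrist")
im,d=snapshot("wrist");W=world("wrist",d,c);np.savez("w.npz",im=im,W=W)
save(sys.argv[1],im)
ay=np.degrees(np.arctan2(R[1,1],R[0,1]));print("tcp",o["tool_pos"].round(4) if hasattr(o["tool_pos"],"round") else o["tool_pos"],"yaz",ay.round(2),"F",np.round(o["force"],1),"open",o["opening"],"t",o["clock"])
near=(np.hypot(W[...,0]-.594,W[...,1]-.004)<.1)&(d>0)
for lo,hi in((.006,.014),(.05,.075),(.1,.122)):
    m=near&(W[...,2]>lo)&(W[...,2]<hi)
    if m.sum()<20: print(lo,m.sum());continue
    if lo>.09: m&=np.hypot(W[...,0]-.594,W[...,1]-.004)<.03
    r=cv2.minAreaRect((W[m][:,:2]*1000).astype(np.float32));print((lo,hi),m.sum(),np.round(r[0],1),np.round(r[1],1),round(r[2],1),"zmed",np.median(W[m][:,2]).round(4))
for tgt in ("block_top","keeper_near","keeper_far"):
    for b in boxes_of("wrist",tgt)[:3]:
        u,v=map(int,b["xy"]);print(tgt,b["xy"],round(b["confidence"],2),W[v,u].round(4))
E
python3 look.py w1
```

```text
tcp [ 0.5513 -0.0613  0.2467] yaz -170.42 F [ 0.3 -0.5  0.7] open 0.08668140715798144 t 3.55
(0.006, 0.014) 2183 [580.2  29.7] [136.  134.3] 23.1 zmed 0.0093
(0.05, 0.075) 1851 [606.  -16.2] [111.5 113.4] 41.6 zmed 0.0642
(0.1, 0.122) 352 [590.8   4.4] [15.2 24.2] 23.2 zmed 0.1092
block_top [235.9, 136.9] 0.94 [ 0.6033 -0.1143  0.1   ]
block_top [419.8, 191.0] 0.68 [ 0.3596 -0.0771  0.0104]
block_top [234.0, 241.0] 0.57 [ 0.5894 -0.0065  0.1099]
keeper_near [257.9, 227.8] 0.78 [ 0.5683 -0.0088  0.0634]
keeper_far [214.1, 239.1] 0.82 [0.6184 0.0156 0.0634]
keeper_far [259.7, 227.6] 0.22 [ 0.5659 -0.0096  0.0643]
```

View pics/w1.png

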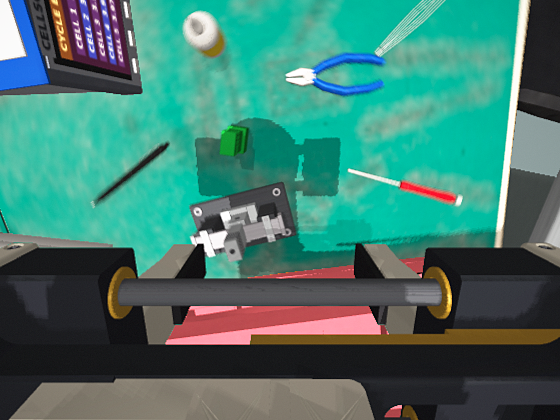

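The wrist picture shows the nest at (240,225), its stem top at (234,243), and the green look-alike at (235,140). The wrist and top cameras agree to about 3 mm. I'll align and hover lower.

```bash
python3 -m pendant '[{"claw":87,"linear":[0,0,0],"twist":-0.122},{"claw":87,"linear":[0,0,0],"twist":-0.122},{"claw":87,"linear":[0,-16,11],"twist":0},{"claw":87,"linear":[0,-16,11],"twist":0},{"claw":87,"linear":[0,-16,11],"twist":0},{"claw":87,"linear":[0,-16,11],"twist":0},{"claw":87,"linear":[32,0,0],"twist":0},{"claw":87,"linear":[32,0,0],"twist":0},{"claw":87,"linear":[32,0,0],"twist":0},{"claw":87,"linear":[0,0,0],"twist":0}]'; python3 look.py w2
```

```text
clock: 4.58
tool_pos: [0.5894, 0.0051, 0.1439]
orientation: [75.2, 89.4, -171.7]
force: [-1.5, -0.8, -1.1]
opening: 0.087
tcp [0.5894 0.0051 0.1439] yaz -156.89 F [-1.5 -0.8 -1.1] open 0.08699367143666895 t 4.5833
(0.006, 0.014) 4080 [592.4   1.8] [135.8 193.4] 23.1 zmed 0.0094
(0.05, 0.075) 4238 [580.   2.] [166.4 118.9] 69.3 zmed 0.0642
(0.1, 0.122) 777 [591.4   4.6] [14.8 24.2] 23.0 zmed 0.1093
block_top [274.3, 217.9] 0.91 [ 0.5961 -0.0058  0.1095]
block_top [313.8, 67.9] 0.59 [ 0.6107 -0.1025  0.0996]
block_top [274.1, 184.9] 0.38 [ 0.5983 -0.0094  0.0223]
keeper_near [307.7, 212.2] 0.88 [ 0.5668 -0.0065  0.0639]
keeper_far [241.3, 213.8] 0.97 [0.6173 0.0157 0.0643]
keeper_far [272.2, 183.3] 0.44 [ 0.6005 -0.0097  0.023 ]
```

View pics/w2.png

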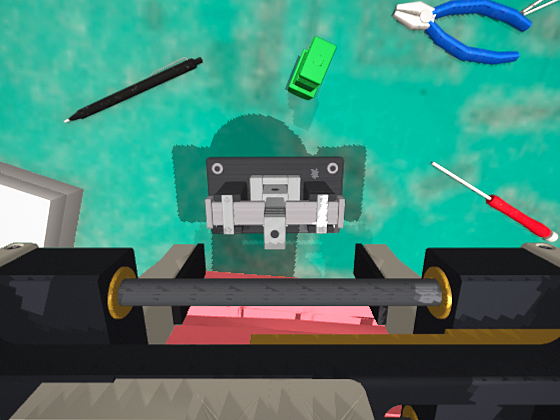

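The nest is squarely aligned in view, with the stem top at (275,237) and the keepers at (241,213) and (308,213), and nothing lies under the fingers' path. I descend, leaving the jaws open.

```bash
python3 -m pendant '[{"claw":87,"linear":[0,-2,-2],"twist":0},{"claw":87,"linear":[10,0,0],"twist":0},{"claw":87,"linear":[10,0,0],"twist":0},{"claw":87,"linear":[10,0,0],"twist":0},{"claw":87,"linear":[10,0,0],"twist":0},{"claw":87,"linear":[10,0,0],"twist":0},{"claw":87,"linear":[10,0,0],"twist":0},{"claw":87,"linear":[0,0,0],"twist":0},{"claw":87,"linear":[0,0,0],"twist":0},{"claw":87,"linear":[0,0,0],"twist":0}]'; python3 look.py w3
```

```text
clock: 5.62
tool_pos: [0.5957, 0.0033, 0.0907]
orientation: [-173.6, 90.0, -60.4]
force: [0.8, -0.7, -0.3]
opening: 0.087
tcp [0.5957 0.0033 0.0907] yaz -156.78 F [ 0.8 -0.7 -0.3] open 0.08700275585933548 t 5.6167
(0.006, 0.014) 5652 [592.3   2.2] [136.2 195.1] 22.5 zmed 0.0094
(0.05, 0.075) 6378 [585.4 -17. ] [135.7  96.4] 69.8 zmed 0.0642
(0.1, 0.122) 793 [593.8  -0.8] [15.1 13. ] 24.2 zmed 0.1092
block_top [281.7, 241.8] 0.87 [ 0.5969 -0.0054  0.0881]
block_top [336.6, 56.6] 0.64 [ 0.6118 -0.1027  0.0995]
keeper_near [324.6, 239.5] 0.94 [ 0.567  -0.0088  0.0641]
keeper_far [245.7, 242.5] 0.83 [0.6146 0.0143 0.0634]
```

```bash
python3 -m pendant '[{"claw":87,"linear":[4,2.4,2],"twist":0},{"claw":87,"linear":[4,0,0],"twist":0},{"claw":60,"linear":[0,0,0],"twist":0},{"claw":45,"linear":[0,0,0],"twist":0},{"claw":30,"linear":[0,0,0],"twist":0},{"claw":26,"linear":[0,0,0],"twist":0},{"claw":24,"linear":[0,0,0],"twist":0},{"claw":24,"linear":[0,0,0],"twist":0},{"claw":24,"linear":[0,0,0],"twist":0},{"claw":24,"linear":[0,0,0],"twist":0}]'; python3 look.py w4
```

```text
clock: 6.65
tool_pos: [0.5925, 0.0042, 0.0826]
orientation: [-91.7, 90.0, 21.5]
force: [1.0, -0.8, -0.0]
opening: 0.0391
tcp [0.5925 0.0042 0.0826] yaz -156.8 F [ 1.  -0.8 -0. ] open 0.03910181546434472 t 6.65
(0.006, 0.014) 5962 [584.4   3.7] [140.6 187.1] 42.6 zmed 0.0094
(0.05, 0.075) 5036 [586.2 -20.8] [129.3  91.9] 69.7 zmed 0.064
(0.1, 0.122) 1742 [593.6   4.3] [57.8 22.6] 23.4 zmed 0.1092
block_top [333.2, 49.3] 0.83 [ 0.6117 -0.1013  0.1012]
block_top [277.4, 242.8] 0.71 [ 0.5966 -0.0055  0.0864]
keeper_near [315.7, 242.6] 0.68 [ 0.5704 -0.0061  0.0634]
keeper_far [242.5, 239.7] 0.64 [0.6144 0.0099 0.0646]
keeper_far [279.9, 239.8] 0.59 [ 0.5955 -0.0059  0.0818]
```

View pics/w4.png

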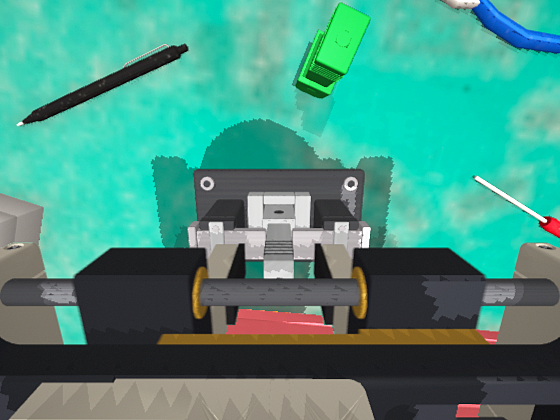

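The stem at column 279 is centred between the fingers (gold collars at 199 and 360). Now I close.

```bash
python3 -m pendant '[{"claw":24,"linear":[0,0,0],"twist":0},{"claw":24,"linear":[0,0,0],"twist":0},{"claw":18,"linear":[0,0,0],"twist":0},{"claw":14,"linear":[0,0,0],"twist":0},{"claw":10,"linear":[0,0,0],"twist":0},{"claw":8,"linear":[0,0,0],"twist":0},{"claw":8,"linear":[0,0,0],"twist":0},{"claw":8,"linear":[0,0,0],"twist":0},{"claw":8,"linear":[0,0,0],"twist":0},{"claw":8,"linear":[0,0,0],"twist":0}]'; python3 -c "
from plant import *
o=get_obs();print(o['tool_pos'],o['force'],o['moment'],o['opening'])"
```

```text
clock: 7.68
tool_pos: [0.5924, 0.0042, 0.0826]
orientation: [104.0, 90.0, -142.8]
force: [-0.4, -0.4, 0.7]
opening: 0.0147
[0.59239998 0.00416842 0.08257148] [-0.38243879 -0.39714427  0.74554855] [-0.04112316  0.24324006 -0.0162697 ] 0.014713324749861654
```

```bash
python3 -m pendant '[{"claw":8,"linear":[0,1,0],"twist":0},{"claw":8,"linear":[0,1,0],"twist":0},{"claw":8,"linear":[0,1,0],"twist":0},{"claw":8,"linear":[0.1,1,0],"twist":0},{"claw":8,"linear":[0.1,1,0],"twist":0},{"claw":8,"linear":[0.1,1,0],"twist":0},{"claw":8,"linear":[0,0,0],"twist":0},{"claw":8,"linear":[0,0,0],"twist":0},{"claw":8,"linear":[0,0,0],"twist":0},{"claw":8,"linear":[0,0,0],"twist":0}]'; python3 -c "
from plant import *
o=get_obs();print(o['tool_pos'],o['force'],o['moment'],o['opening'])"
```

```text
clock: 8.52
tool_pos: [0.5907, 0.0035, 0.0829]
orientation: [-94.4, 89.6, 18.8]
force: [9.9, 3.5, -8.2]
opening: 0.015
[0.59072736 0.00352327 0.08289113] [ 9.93722011  3.51060711 -8.20153397] [ 1.58079487 -4.17737963 -0.06701197] 0.014967609396751487
```

```bash
python3 -m pendant '[{"claw":8,"linear":[0,1,0],"twist":0},{"claw":8,"linear":[0,1,0],"twist":0},{"claw":8,"linear":[0.1,1,0],"twist":0},{"claw":8,"linear":[0.1,1,0],"twist":0},{"claw":8,"linear":[0.1,0,0],"twist":0},{"claw":8,"linear":[0,0,0],"twist":0},{"claw":8,"linear":[0,0,0],"twist":0},{"claw":8,"linear":[0,0,0],"twist":0},{"claw":8,"linear":[0,0,0],"twist":0},{"claw":8,"linear":[0,0,0],"twist":0}]'; python3 -c "
from plant import *
o=get_obs();print(o['tool_pos'],o['force'],o['moment'],o['opening'],o['orientation'])"
```

```text
clock: 9.35
tool_pos: [0.589, 0.0027, 0.0833]
orientation: [-95.3, 89.3, 17.9]
force: [13.1, 5.6, -8.1]
opening: 0.0154
[0.58899181 0.00273099 0.08334442] [13.07437948  5.60466813 -8.13440243] [ 2.32948012 -5.60256524  0.0323667 ] 0.015423597127949634 [-95.34494732  89.32252131  17.93073837]
```

```bash
python3 -m pendant '[{"claw":8,"linear":[0.5,1,0],"twist":0},{"claw":8,"linear":[0.5,1,0],"twist":0},{"claw":8,"linear":[0.5,1,0],"twist":0},{"claw":8,"linear":[0.5,1,0],"twist":0},{"claw":8,"linear":[0,1,0],"twist":0},{"claw":8,"linear":[0,1,0],"twist":0},{"claw":8,"linear":[0,0,0],"twist":0},{"claw":8,"linear":[0,0,0],"twist":0},{"claw":8,"linear":[0,0,0],"twist":0},{"claw":8,"linear":[0,0,0],"twist":0}]'; python3 look.py w5;python3 -c "
from plant import *
o=get_obs();print(o['force'],o['moment'],o['orientation'])"
```

```text
clock: 10.18
tool_pos: [0.5865, 0.0015, 0.0836]
orientation: [-97.2, 89.0, 16.1]
force: [14.4, 8.4, 0.6]
opening: 0.0158
tcp [0.5865 0.0015 0.0836] yaz -156.65 F [14.4  8.4  0.6] open 0.01580893373476272 t 10.1833
(0.006, 0.014) 5639 [580.7   0.6] [135.6 166.9] 57.1 zmed 0.0094
(0.05, 0.075) 4558 [609.5 -39.4] [119.1  99.9] 24.5 zmed 0.064
(0.1, 0.122) 1645 [5.851e+02 5.000e-01] [36.8 22.5] 23.2 zmed 0.1097
block_top [321.7, 48.4] 0.87 [ 0.6105 -0.1032  0.0986]
block_top [533.0, 218.4] 0.7 [ 0.3961 -0.0801  0.0073]
keeper_near [336.6, 237.8] 0.63 [ 0.5552 -0.0182  0.0673]
keeper_far [224.9, 238.9] 0.86 [0.6196 0.0123 0.064 ]
[15.17464607  8.7774468   0.75723542] [ 3.61010279 -6.2063334   0.02129353] [-97.17118066  88.95274454  16.17802084]
```

View pics/w5.png

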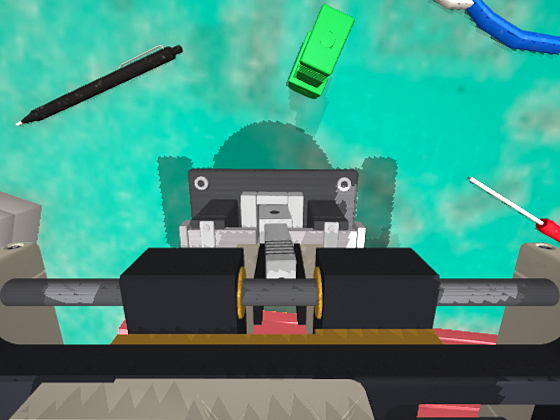

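The block is leaning right, towards the near keeper, and has a gap to the far keeper at (262,235). The TCP has moved 6.5 mm, so I'll push on.

```bash
python3 -m pendant '[{"claw":8,"linear":[0.2,1,0],"twist":0},{"claw":8,"linear":[0.2,1,0],"twist":0},{"claw":8,"linear":[0.2,1,0],"twist":0},{"claw":8,"linear":[0.2,1,0],"twist":0},{"claw":8,"linear":[0.2,1,0],"twist":0},{"claw":8,"linear":[0.2,1,0],"twist":0},{"claw":8,"linear":[0.2,1,0],"twist":0},{"claw":8,"linear":[0,1,0],"twist":0},{"claw":8,"linear":[0,0,0],"twist":0},{"claw":8,"linear":[0,0,0],"twist":0}]'; python3 -c "
from plant import *
o=get_obs();print(o['tool_pos'],o['force'],o['moment'],o['opening'],o['orientation'])"
```

```text
clock: 11.22
tool_pos: [0.5817, -0.0008, 0.0842]
orientation: [-98.2, 88.6, 15.2]
force: [16.1, 10.5, 9.6]
opening: 0.0171
[ 0.58166625 -0.00083925  0.08417782] [16.11061412 10.54734     9.61427329] [ 4.50409874 -6.6232221   0.08161692] 0.017095486302630747 [-98.19030554  88.64209859  15.21816516]
```

```bash
python3 -m pendant '[{"claw":8,"linear":[-0.5,1,0],"twist":0},{"claw":8,"linear":[-0.5,1,0],"twist":0},{"claw":8,"linear":[0,0,0],"twist":0},{"claw":8,"linear":[-0.4,-4,0],"twist":0},{"claw":8,"linear":[-0.4,-4,0],"twist":0},{"claw":8,"linear":[-0.4,-4,0],"twist":0},{"claw":8,"linear":[-0.4,-4,0],"twist":0},{"claw":8,"linear":[-0.4,-4,0],"twist":0},{"claw":8,"linear":[-0.4,-3,0],"twist":0},{"claw":8,"linear":[-0.4,-3,0],"twist":0}]'; python3 -m pendant '[{"claw":8,"linear":[0,0,0],"twist":0},{"claw":8,"linear":[0,0,0],"twist":0},{"claw":8,"linear":[0,0,0],"twist":0},{"claw":8,"linear":[0,0,0],"twist":0},{"claw":8,"linear":[0,0,0],"twist":0},{"claw":8,"linear":[0,0,0],"twist":0},{"claw":8,"linear":[0,0,0],"twist":0},{"claw":8,"linear":[0,0,0],"twist":0},{"claw":8,"linear":[0,0,0],"twist":0},{"claw":8,"linear":[0,0,0],"twist":0}]'; python3 look.py w6; python3 -c "
from h import *
o=get_obs();print(o['moment'],o['orientation'])
im=cv2.imread('pics/w6.png');cv2.imwrite('pics/w6c.png',cv2.resize(im[160:300,160:400],None,fx=3.3,fy=3.3,interpolation=2))"
```

```text
clock: 12.05
tool_pos: [0.5923, 0.004, 0.0826]
orientation: [103.9, 90.0, -142.8]
force: [-1.4, -1.5, 8.1]
opening: 0.0149
clock: 12.88
tool_pos: [0.5921, 0.0038, 0.0826]
orientation: [107.4, 90.0, -139.4]
force: [0.3, -0.6, 5.9]
opening: 0.0148
tcp [0.5921 0.0038 0.0826] yaz -156.8 F [ 0.3 -0.6  5.9] open 0.01483952430803229 t 12.8833
(0.006, 0.014) 5606 [582.8   0.9] [138.3 164.1] 56.5 zmed 0.0094
(0.05, 0.075) 4599 [607.4 -40.1] [123.  100.2] 24.7 zmed 0.064
(0.1, 0.122) 1558 [591.   3.] [34.3 22.4] 23.8 zmed 0.1091
block_top [331.5, 49.8] 0.93 [ 0.6121 -0.1018  0.0993]
block_top [278.2, 242.2] 0.91 [ 0.5957 -0.0059  0.0859]
block_top [278.9, 204.1] 0.45 [ 0.5976 -0.0098  0.0226]
keeper_near [352.0, 234.4] 0.73 [ 0.5507 -0.0206  0.0631]
keeper_far [230.5, 240.2] 0.75 [0.6208 0.0134 0.0642]
[ 0.17317428 -0.17125295 -0.00867778] [ 111.3092851    89.95871089 -135.48092299]
```

View pics/w6c.png

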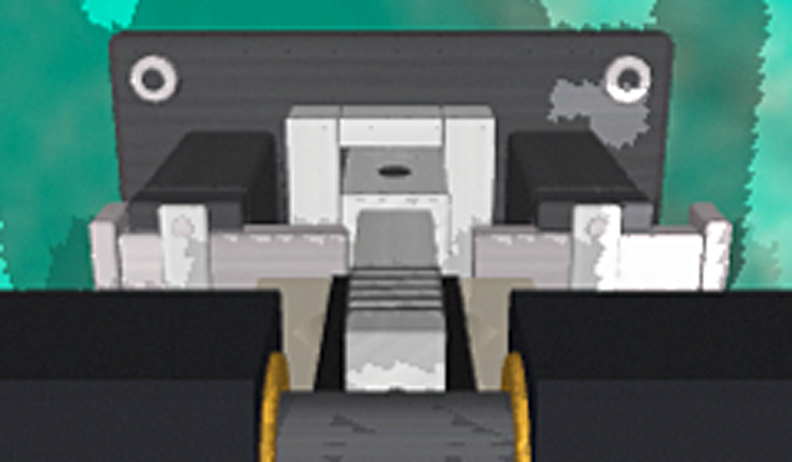

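The crop shows the near keeper (right) pushed back about 6 mm, with a clear gap between stem (440) and tip (474). The far keeper (348) still touches the stem, and the block is upright again. Now the far side.

```bash
python3 -m pendant '[{"claw":8,"linear":[-0.5,-2,0],"twist":0},{"claw":8,"linear":[0,-2,0],"twist":0},{"claw":8,"linear":[0,-2,0],"twist":0},{"claw":8,"linear":[0,-2,0],"twist":0},{"claw":8,"linear":[0,-2,0],"twist":0},{"claw":8,"linear":[0,-2,0],"twist":0},{"claw":8,"linear":[0,-1,0],"twist":0},{"claw":8,"linear":[0,-1,0],"twist":0},{"claw":8,"linear":[0,-1,0],"twist":0},{"claw":8,"linear":[0,-1,0],"twist":0}]'; python3 -c "
from plant import *
o=get_obs();print(o['tool_pos'],o['force'],o['moment'],o['opening'],o['orientation'])"
```

```text
clock: 13.92
tool_pos: [0.5991, 0.0066, 0.0821]
orientation: [87.3, 89.0, -159.5]
force: [-20.2, -7.0, 24.1]
opening: 0.0159
[0.59911172 0.00660014 0.08208227] [-20.17339042  -7.01131033  24.09766765] [-3.27679024e+00  8.51472753e+00 -7.65752695e-04] 0.01594160797601951 [  87.33389394   89.04745855 -159.53353469]
```

```bash
python3 -m pendant '[{"claw":8,"linear":[-1,-1,0],"twist":0},{"claw":8,"linear":[-1,-1,0],"twist":0},{"claw":8,"linear":[-1,-1,0],"twist":0},{"claw":8,"linear":[-0.5,-1,0],"twist":0},{"claw":8,"linear":[0,-1,0],"twist":0},{"claw":8,"linear":[0,-1,0],"twist":0},{"claw":8,"linear":[0,-1,0],"twist":0},{"claw":8,"linear":[0,0,0],"twist":0},{"claw":8,"linear":[0,0,0],"twist":0},{"claw":8,"linear":[0,0,0],"twist":0}]'; python3 -c "
from plant import *
o=get_obs();print(o['tool_pos'],o['force'],o['moment'],o['opening'],o['orientation'])"
```

```text
clock: 14.75
tool_pos: [0.6034, 0.0087, 0.0829]
orientation: [84.6, 88.8, -162.3]
force: [-17.1, -9.7, 8.2]
opening: 0.017
[0.60336718 0.00866115 0.08293236] [-17.07677905  -9.67946961   8.19788183] [-3.90093086  7.2830565   0.01047938] 0.016991707504312618 [  84.59877865   88.77020213 -162.34188184]
```

```bash
python3 -m pendant '[{"claw":8,"linear":[-0.5,-1,0],"twist":0},{"claw":8,"linear":[0,-1,0],"twist":0},{"claw":8,"linear":[0,0,0],"twist":0},{"claw":8,"linear":[0.5,4,0],"twist":0},{"claw":8,"linear":[0.5,4,0],"twist":0},{"claw":8,"linear":[0.5,4,0],"twist":0},{"claw":8,"linear":[0.5,4,0],"twist":0},{"claw":8,"linear":[0.5,4,0],"twist":0},{"claw":8,"linear":[0.5,3,0],"twist":0},{"claw":8,"linear":[0.5,2,0],"twist":0}]'; python3 -m pendant '[{"claw":8,"linear":[0,0,0],"twist":0},{"claw":8,"linear":[0,0,0],"twist":0},{"claw":8,"linear":[0,0,0],"twist":0},{"claw":8,"linear":[0,0,0],"twist":0},{"claw":8,"linear":[0,0,0],"twist":0},{"claw":8,"linear":[0,0,0],"twist":0},{"claw":8,"linear":[0,0,0],"twist":0},{"claw":8,"linear":[0,0,0],"twist":0},{"claw":8,"linear":[0,0,0],"twist":0},{"claw":8,"linear":[0,0,0],"twist":0}]'; python3 look.py w7; python3 -c "
from h import *
o=get_obs();print(o['moment'],o['orientation'])
im=cv2.imread('pics/w7.png');cv2.imwrite('pics/w7c.png',cv2.resize(im[160:300,160:400],None,fx=3.3,fy=3.3,interpolation=2))"
```

```text
clock: 15.58
tool_pos: [0.5924, 0.0043, 0.0832]
orientation: [-71.2, 90.0, 42.0]
force: [-0.7, 0.5, -1.2]
opening: 0.015
clock: 16.42
tool_pos: [0.5924, 0.0042, 0.0834]
orientation: [-86.1, 90.0, 27.1]
force: [-0.0, -0.3, -2.3]
opening: 0.0148
tcp [0.5924 0.0042 0.0834] yaz -156.79 F [-0.  -0.3 -2.3] open 0.014822228503515757 t 16.4167
(0.006, 0.014) 5627 [583.7   1.1] [139.9 161.9] 57.7 zmed 0.0094
(0.05, 0.075) 4770 [610.4 -38.7] [129.6 100.9] 24.6 zmed 0.064
(0.1, 0.122) 1588 [591.3   3.5] [34.7 22.8] 22.6 zmed 0.1094
block_top [332.7, 49.9] 0.98 [ 0.6119 -0.102   0.0985]
block_top [277.7, 240.1] 0.66 [ 0.5969 -0.0062  0.0861]
keeper_near [353.4, 239.6] 0.64 [ 0.5495 -0.0179  0.0655]
keeper_far [207.3, 236.3] 0.97 [0.6355 0.0169 0.0651]
[0.01943714 0.06497275 0.06999845] [  5.56476012  89.99935576 118.7696621 ]
```

View pics/w7c.png

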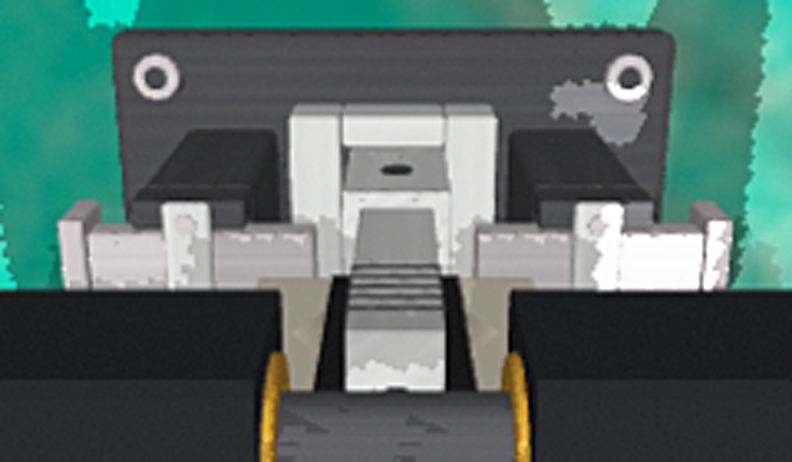

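Both keepers are now back about 6 mm, with tips at 316 and 476 well clear of the lower part (343–450), and the block is upright with no load. I draw it up slowly first.

```bash
python3 -m pendant '[{"claw":8,"linear":[-1,0,0],"twist":0},{"claw":8,"linear":[-1,0,0],"twist":0},{"claw":8,"linear":[-1,0,0],"twist":0},{"claw":8,"linear":[-1,0,0],"twist":0},{"claw":8,"linear":[-1,0,0],"twist":0},{"claw":8,"linear":[-1,0,0],"twist":0},{"claw":8,"linear":[-1,0,0],"twist":0},{"claw":8,"linear":[-1,0,0],"twist":0},{"claw":8,"linear":[0,0,0],"twist":0},{"claw":8,"linear":[0,0,0],"twist":0}]'; python3 -c "
from plant import *
o=get_obs();print(o['tool_pos'],o['force'],o['moment'],o['opening'],o['orientation'])"
```

```text
clock: 17.45
tool_pos: [0.5924, 0.0042, 0.0914]
orientation: [-84.2, 90.0, 29.0]
force: [-0.7, 0.2, -1.4]
opening: 0.0152
[0.59242875 0.00419605 0.091426  ] [-0.73567249  0.15378174 -1.3779381 ] [ 0.07341871  0.16197144 -0.00023069] 0.015229178274476842 [-84.17028321  89.99325186  29.03346923]
```

Only the block's weight shows in the force. I lift the remaining 70 mm.

```bash
python3 -m pendant '[{"claw":8,"linear":[-5,0,0],"twist":0},{"claw":8,"linear":[-8,0,0],"twist":0},{"claw":8,"linear":[-8,0,0],"twist":0},{"claw":8,"linear":[-8,0,0],"twist":0},{"claw":8,"linear":[-8,0,0],"twist":0},{"claw":8,"linear":[-8,0,0],"twist":0},{"claw":8,"linear":[-8,0,0],"twist":0},{"claw":8,"linear":[-8,0,0],"twist":0},{"claw":8,"linear":[-6,0,0],"twist":0},{"claw":8,"linear":[-3,0,0],"twist":0}]'; python3 -m pendant '[{"claw":8,"linear":[0,0,0],"twist":0},{"claw":8,"linear":[0,0,0],"twist":0},{"claw":8,"linear":[0,0,0],"twist":0},{"claw":8,"linear":[0,0,0],"twist":0},{"claw":8,"linear":[0,0,0],"twist":0},{"claw":8,"linear":[0,0,0],"twist":0},{"claw":8,"linear":[0,0,0],"twist":0},{"claw":8,"linear":[0,0,0],"twist":0},{"claw":8,"linear":[0,0,0],"twist":0},{"claw":8,"linear":[0,0,0],"twist":0}]'
python3 - <<'E'
from h import *
im,d=snapshot("scene");W=world("scene",d);save("s2",im)
m=(np.hypot(W[...,0]-.592,W[...,1]-.004)<.022)&(W[...,2]>.072)&(W[...,2]<.145)
p=W[m];print("block low z",np.percentile(p[:,2],[0,1,5,50]).round(4),len(p))
nx=np.array([.397,-.918]);ny=np.array([.918,.397])
for z in np.arange(.085,.135,.01):
    s=p[np.abs(p[:,2]-z)<.005][:,:2]-[.592,.004]
    if len(s):print(z.round(3),len(s),"y",np.percentile(s@ny,[2,98]).round(4),"x",np.percentile(s@nx,[2,98]).round(4))
o=get_obs();print(o['tool_pos'],o['force'],o['moment'],o['opening'])
cv2.imwrite('pics/s2c.png',cv2.resize(im[100:250,190:400],None,fx=3.6,fy=3.6,interpolation=2)[...,::-1])
E
```

```text
clock: 18.28
tool_pos: [0.5928, 0.0043, 0.1626]
orientation: [-101.1, 89.9, 12.1]
force: [-0.0, -0.1, -1.2]
opening: 0.015
clock: 19.12
tool_pos: [0.5924, 0.0042, 0.1614]
orientation: [-159.9, 90.0, -46.7]
force: [0.0, -0.1, -2.2]
opening: 0.0151
block low z [0.0911 0.0922 0.0957 0.1195] 452
0.095 55 y [-0.0112  0.0079] x [-0.0136  0.0156]
0.105 91 y [-0.0119  0.0093] x [-0.0138  0.0155]
0.115 82 y [-0.013   0.0091] x [-0.0135  0.0157]
0.125 91 y [-0.0124  0.0083] x [-0.0131  0.0158]
[0.59239103 0.00418366 0.16134977] [ 0.96062272  0.38848067 -2.16597292] [-0.04484859  0.12160614  0.0179453 ] 0.015190872366847961
```

View pics/s2c.png

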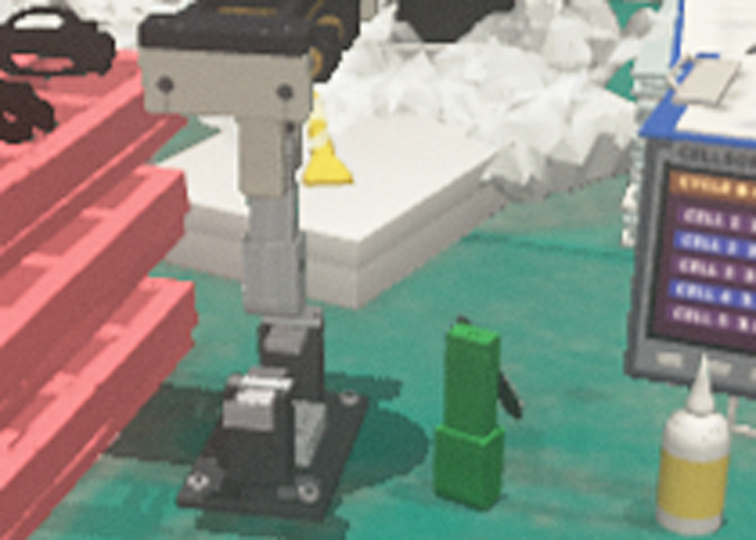

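The block hangs upright over the nest, its foot at z ≈ 0.088–0.091, which is 20–23 mm above the nest top. I'll hand it in.

```bash
python3 -c "
from plant import *
print(close_job())"
```

```text
the job is handed in; nothing more can be done
None
```

The block is out of the nest and held upright over it, and the job is handed in at about 19 s on the robot's clock.

**What I did:** I gripped the stem across its 15 mm faces. Still seated, the block was rocked about 8–9° towards the near keeper, then the far one, and brought back to centre before I drew it up.

**Last checks:**
- **Keepers:** the wrist picture showed both pushed back about 6 mm, past the 3.5 mm needed.
- **Lift:** the force stayed at about the block's own weight, so it was not pulled out by force.
- **Final pose:** the foot is about 20 mm above the nest top by the tool position and 23 mm by the scene camera. The block is upright within what the depth image can resolve.
- **Surroundings:** the bottle and the green look-alike stand in place in the last picture. The cutters and screwdriver looked untouched in the wrist pictures but were not measured again.

**What disagreed or went less well:**
- **Block position:** the wrist and top cameras differed by about 3 mm, so I used a point between them.
- **Arm give:** the arm yielded sideways, so the rocking needed about 25 mm of commanded shift and up to 21 N of side push. During the far rock the block was also pressed down with about 24 N for a moment, which I then eased off.

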